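# Mist the ring dish and hold it up level

### The job

The blue ring dish with the upright post, with a ring lying in it, stands in front of the fixed jewellery-cleaner bottle. Leave the dish where it stands while you give it a spritz: press the bottle's sprung nozzle cap all the way down and let it come fully back up; then take the dish by its post, lift it so that its underside is about 15 cm above the shelf, and hold it there steady and level with the ring still in it. Finish while holding it in the air, not putting it down, and leave the other things on the shelf where they are.

Things in the scene. Friction and masses are not known exactly. Their poses are not given: they have to be found in the camera images.
- spray_bottle: white plastic mist bottle, 48 mm in diameter, fixed upright to the shelf by a round steel foot 68 mm in diameter; 131 mm tall with its cap. Origin at the centre of its underside, z up; its nozzle points along its own -x, towards the ring dish, whose centre stands 130 to 155 mm from the bottle's axis in that direction (up to 10 mm to either side). Fixed: it cannot move.
- nozzle_cap (a joint): travel of the grey sprung nozzle cap on top of the spray bottle (m): 0 at rest (up), 0.006 fully pressed down. It slides straight down; the spring needs about 2.4 N to start and 6 N at full travel, then it meets a hard stop, and it rises again by itself when let go.
- cap_top (a point): centre of the flat round top (31 mm in diameter) of the nozzle cap; it moves with the cap, 131 mm above the shelf when up.
- dish_post (a point): blue glazed ceramic ring dish: shallow round saucer 110 mm across at the rim and 90 mm at the foot, rim 16 mm high, floor 5 mm thick, with one upright round post in its centre, 18 mm in diameter and 72 mm high to its rounded tip (straight-sided up to 63 mm). This point lies on the post's axis, 45 mm above the dish's underside: a good place to grip; z is the dish's upward axis. Loose, about 160 g, centre of mass on the axis; stands on the shelf.
- ring_dish: the whole ring dish, its origin at the centre of its underside.
- finger_ring: plain metal finger ring, 24 mm outside and 18 mm inside diameter, 6 mm high, 12 g, lying flat and loose on the floor of the ring dish beside the post. Origin at the centre of its underside.
- amber_bottle: bystander: empty amber glass bottle with a screw cap, 52 mm in diameter, 115 mm tall, loose. Origin at the centre of its underside.
- plain_dish: bystander: plain dish of the same blue ceramic, without a post, 100 mm across, 22 mm high, in front of the amber bottle, loose. Origin at the centre of its underside.
- nail_file: bystander: chrome nail file lying flat, 130 x 15 x 5 mm, long along its x. Origin at the centre of its underside.
- floss_box: bystander: yellow plastic floss box with its flip lid shut, 33 x 51 x 54 mm. Origin at the centre of its underside.
- travel_mirror: bystander: folding travel mirror standing open like a tent, about 75 x 85 x 102 mm. Origin at the centre of its underside.
- cream_jar: bystander: glass cream jar with a white lid, 60 mm in diameter, 46 mm tall. Origin at the centre of its underside.
- balm_tin: bystander: flat round metal tin, 54 mm in diameter, 20 mm tall. Origin at the centre of its underside.
Not all that is in view belongs to the job. What is shaped like the ring_dish but orange is not meant.

How it is judged:
On the way, in this order (a step that is already met when the one before it is completed fails the run):
1. the nozzle cap is pressed down while the ring dish stands where it was (value of joint nozzle_cap above 0.0045 m and distance of dish_post from where it was at the start of the episode below 0.02 m), for 0.05 s.
2. the cap has sprung back up, the dish still in its place on the shelf (value of joint nozzle_cap below 0.001 m and distance of dish_post from where it was at the start of the episode below 0.02 m), for 0.1 s.
3. the dish is held in the air, steady and level, with the ring in it (height (world z) of dish_post between 0.155 and 0.245 m and angle between dish_post's own z axis and vertical below 0.12 rad and linear speed of ring_dish below 0.03 m/s and angular speed of ring_dish below 0.25 rad/s and contact force between the fingers and ring_dish above 0.8 N and horizontal distance between finger_ring and dish_post below 0.042 m and z of finger_ring in the frame of dish_post below -0.03 m), for 0.8 s.
At the end, for the whole second after the job is handed in: The gripper holds the ring dish with its underside 110 to 200 mm above the shelf, within 0.12 rad of level, still (under 30 mm/s and 0.25 rad/s), touching no other thing, with the ring lying in it; the nozzle cap is up (all of step 3 and contact force between ring_dish and spray_bottle below 0.05 N and contact force between ring_dish and amber_bottle below 0.05 N and contact force between ring_dish and plain_dish below 0.05 N and contact force between ring_dish and nail_file below 0.05 N and contact force between ring_dish and floss_box below 0.05 N and contact force between ring_dish and travel_mirror below 0.05 N and contact force between ring_dish and cream_jar below 0.05 N and contact force between ring_dish and balm_tin below 0.05 N and value of joint nozzle_cap below 0.001 m); the arm keeps its last pose, push and grip.
It fails at once if the ring dish tips by more than 0.35 rad (angle between dish_post's own z axis and vertical above 0.35 rad).
It fails at once if the ring leaves the dish (horizontal distance between finger_ring and dish_post above 0.06 m or z of finger_ring in the frame of dish_post above 0.03 m).
It fails at once if another thing on the shelf is moved by more than 30 mm or knocked over (distance of any of amber_bottle, plain_dish, nail_file, floss_box, travel_mirror, cream_jar, balm_tin from where it was at the start of the episode above 0.03 m or angle between any of amber_bottle, plain_dish, nail_file, floss_box, travel_mirror, cream_jar, balm_tin's own z axis and vertical above 0.5 rad).
It also fails if it takes over 48 s, if anything falls off the work surface, if the arm or the gripper's body presses on something with over 40 N, if the wrist force passes 120 N, or if a joint passes its speed limit or range.

### The arm

A 6-joint arm with a two-finger parallel gripper is mounted at the origin on the work surface. World frame = base frame: x ahead of the robot, y to its left, z up, the work surface at z = 0. Lengths are in m, angles in rad, forces in N, time in s.
With the tool pointing down it reaches from about 0.3 to 0.875 m from the base axis. Payload 6.4 kg.
Tool frame: the origin (TCP) lies midway between the tips of the shut fingers; the grasp point (between the pads) lies ctrl.grip_depth behind it (ctrl.grip_depth is the distance from the TCP to the grasp point, in m); x points along the fingers, y is the direction in which the jaws open and shut, and the axes are right-handed (so a half turn about x gives the same grasp; the last joint's range is limited). The gripper opens to 85 mm and grips with 20 to 120 N. Pads are 22 mm wide; open, the fingers measure 114 mm over their backs; the gripper's body (76 mm by 85 mm) begins 54 mm behind the grasp point. The pads swing forward as they close: fully open they stand 13 mm farther back than shut.
Start: joints at [0.974, 0.181, 1.607, -0, 1.354, -0.206], TCP at [0.219, 0.532, 0.231] pointing down, gripper open.
Joint ranges: [-2.99, 2.99], [-0.89, 2.07], [0.3, 2.58], [-1.14, 4.28], [0, 2.63], [-3.12, 3.12]. Speed limits (rad/s): [2.57, 2.57, 3.01, 3.14, 3.14, 3.14].

### API

Orientations are given as a unit quaternion [w, x, y, z].
In Python, from bench import ctrl gives the robot as it stands.
- The arm moves only by the shell command python3 -m creep 'ROWS'. ROWS is text: rows parted by semicolons, each of 7 numbers parted by spaces: the opening, from 0 (shut) to 1 (fully open), then the shift along the tool's x, y, z in cm, then the turn, a rotation vector about the tool's x, y, z in rad. In form: claw x y z ax ay az; .... A call has 1 to 10 rows; each row shifts and turns the pose as measured when the row begins, along the tool's axes as they then stand; what a row does not reach is not made up. A row lasts 1/8 s, in which the tool goes at most 62.5 mm and 10.7 degrees, less where a joint would pass 70% of its speed; a pose out of reach is approached as far as the arm can. A call with a gripper value outside its range is refused whole. The fingers move at their own pace and stop on an object; the grip force is fixed at half the most. Time passes only in rows, so rows that do not move let the fingers close. It gives the time, the measured TCP pose, the force and the opening at its end, in the units of the state.
- ctrl.get_obs(): the state, without advancing time (a new reading comes with each control period).
- ctrl.camera(name): name is "scene" or "top" or "wrist"; returns (picture, depth): 384x512x3 uint8, blue, green, red; 384x512 float32, m along the optical axis (not along the pixel's ray), 0 where there is no reading.
- ctrl.calibration(name): a dict with "mtx" (3x3 intrinsics, pixels), "R" (3x3) and "t" (3): a world point X has camera coordinates R X + t; the wrist camera has in their place "tool_from_camera" (4x4, takes a point from camera to tool coordinates, whose origin is the TCP and whose axes are the tool frame's). Camera axes: x right, y down, z forward; pixel columns grow to the right and rows downward; lengths in m; the calibration is good to about 2 mm. A picture is of the moment at which its call begins: read the wrist's pose just before it. calibration takes no time and is no camera call.
- ctrl.hand_in(): hands the job in, once; it reports no verdict.
Trained networks look in the newest picture that a camera, given by its name, has taken for a name from the list of things; names that differ only in an ending like _2 or _b are one class to them, and where a whole thing is asked for, a point or a joint stands for the part that bears it (a point fixed in the world has none). Each returns a list of dicts, best first, with "confidence" (0 to 1); they miss things now and then, are a little off and sometimes report something else, mostly with a low value. They report only what shows in the picture. A call takes as long as a camera call. They do not tell look-alikes from the thing itself.
- ctrl.find_in(query, camera): "rect" ([left, top, right, bottom] in pixels, round what is visible of it).
The state is a dict: "time_s": time; "q": joint angles; "dq": joint speeds; "joint_efforts": joint torques, N m; "eef_pos": TCP position; "eef_rot": TCP orientation; "wrist_force": force on the tool from outside, world axes, zero at the start; "torque": the same for the moment, N m; "opening": opening from 0.0 (shut) to 1.0 (fully open).
Only numpy, scipy, OpenCV 4.12 (cv2) and the standard library are available. Lean on these libraries where they do the work, as an engineer would, in place of code of your own. Each camera call takes 0.05 s, during which the arm holds its last target.

## Working session

There is one attempt and no reset: what is moved stays moved. The work goes in short steps, Python scripts to look and compute and a shell command to move; the robot and the scene stay as the last step left them, time stands still between calls to the robot, and variables do not carry over. Pictures are saved under pics/ and viewed, and the job is handed in when it is done.

```bash
mkdir -p pics; cat > h.py <<'E'
from bench import ctrl
import numpy as np, cv2
from scipy.spatial.transform import Rotation as Ro
def cloud(name,d):
    c=ctrl.calibration(name); K=np.array(c['mtx']); v,u=np.mgrid[0:d.shape[0],0:d.shape[1]]
    P=np.stack([(u-K[0,2])/K[0,0]*d,(v-K[1,2])/K[1,1]*d,d],-1)
    return (P-np.array(c['t']))@np.array(c['R'])
E
python3 - <<'E'
from h import *
for n in('scene','top'):
    p,d=ctrl.camera(n); cv2.imwrite(f'pics/{n}0.png',p); np.save(f'pics/{n}0.npy',d)
    for q in('ring_dish','spray_bottle','finger_ring'):
        print(n,q,[( [int(a) for a in r['rect']],round(r['confidence'],2)) for r in ctrl.find_in(q,n)])
o=ctrl.get_obs();print(o['time_s'],o['eef_pos'],o['eef_rot'],ctrl.grip_depth)
E
```

```text
scene ring_dish [([174, 181, 211, 210], 0.8), ([125, 179, 155, 207], 0.73)]
scene spray_bottle [([167, 187, 187, 234], 0.73)]
scene finger_ring []
top ring_dish [([298, 211, 341, 250], 0.65), ([360, 216, 405, 259], 0.64)]
top spray_bottle [([315, 167, 346, 189], 0.77)]
top finger_ring [([299, 212, 340, 252], 0.46)]
0.4 [0.21897012 0.53160994 0.23115864] [ 0.69362421  0.13720644  0.69368066 -0.13735718] 0.0187
```

View pics/scene0.png

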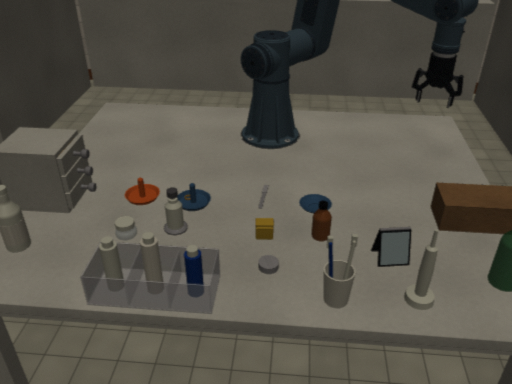

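View pics/top0.png

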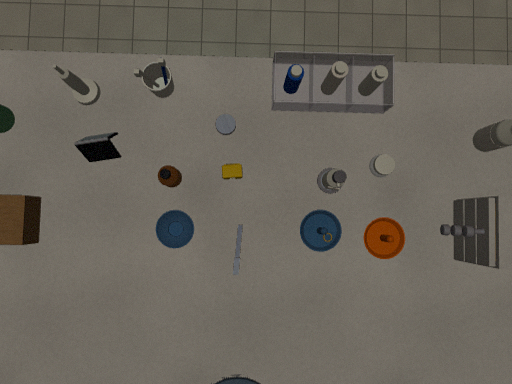

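Candidates: the post dish at top (320,231) is blue, has a ring in it and stands in front of the spray bottle at (332,180), so it is the one meant. The post dish at (384,238) is orange, so it is not, and the blue dish at (175,229) has no post. I'll confirm in a crop and measure.

```bash
python3 - <<'E'
from h import *
p=cv2.imread('pics/top0.png');d=np.load('pics/top0.npy')
cv2.imwrite('pics/crop0.png',cv2.resize(p[155:265,285:415],None,fx=6,fy=5.4,interpolation=cv2.INTER_CUBIC))
W=cloud('top',d)
hsv=cv2.cvtColor(p,cv2.COLOR_BGR2HSV)
m=np.zeros(d.shape,bool);m[205:256,294:346]=1
blue=m&(hsv[...,0]>95)&(hsv[...,0]<125)&(hsv[...,1]>100)&(d>0)
Q=W[blue];print(len(Q),'blue minmax',Q.min(0),Q.max(0))
low=Q[Q[:,2]<.02]
def fit(xy):
    (c,r)=cv2.minEnclosingCircle(xy.astype(np.float32));return c,r
print('dish circle',fit(low[:,:2]))
post=W[m&(d>0)&(W[...,2]>.03)];print('post',len(post),post.mean(0),post.min(0),post.max(0))
top=post[post[:,2]>.06];print('post top',len(top),top.mean(0))
b=np.zeros(d.shape,bool);b[160:200,310:352]=1
cap=W[b&(d>0)&(W[...,2]>.125)];print('cap',len(cap),cap.mean(0),cap.min(0),cap.max(0),fit(cap[:,:2]))
foot=W[b&(d>0)&(W[...,2]>.003)&(W[...,2]<.02)];print('foot',len(foot),fit(foot[:,:2]))
r=np.zeros(d.shape,bool);r[230:246,320:335]=1
ring=W[r&(hsv[...,1]<110)];print('ring',len(ring),ring.mean(0))
for n,(u,v) in dict(orange=(384,238),jar=(384,165),floss=(232,171),file=(238,250),holder=(332,108)).items(): print(n,W[v,u])
E
```

```text
1255 blue minmax [ 0.43933532 -0.25715073 -0.00264529] [ 0.54315752 -0.15245806  0.07321137]
dish circle ((0.4904303252696991, -0.20533089339733124), 0.05343833938241005)
post 59 [ 0.4919426  -0.20282654  0.06256277] [ 0.482819   -0.21382876  0.03183341] [ 0.50017542 -0.19609273  0.07321137]
post top 45 [ 0.49160807 -0.20423972  0.06820409]
cap 139 [ 0.62137395 -0.22964385  0.13083857] [ 0.60087553 -0.24541042  0.12574673] [ 0.63649239 -0.21594576  0.1359733 ] ((0.6187230348587036, -0.2302328199148178), 0.018709789961576462)
foot 299 ((0.6239294409751892, -0.2319832593202591), 0.07072795182466507)
ring 32 [ 0.47189531 -0.22555043  0.01224372]
orange [ 0.47562596 -0.362503    0.04425819]
jar [ 0.66137089 -0.36136586  0.04479897]
floss [0.63499235 0.0262089  0.0539997 ]
file [0.43412785 0.00646281 0.00400141]
holder [ 0.80711373 -0.22757569  0.03745326]
```

View pics/crop0.png

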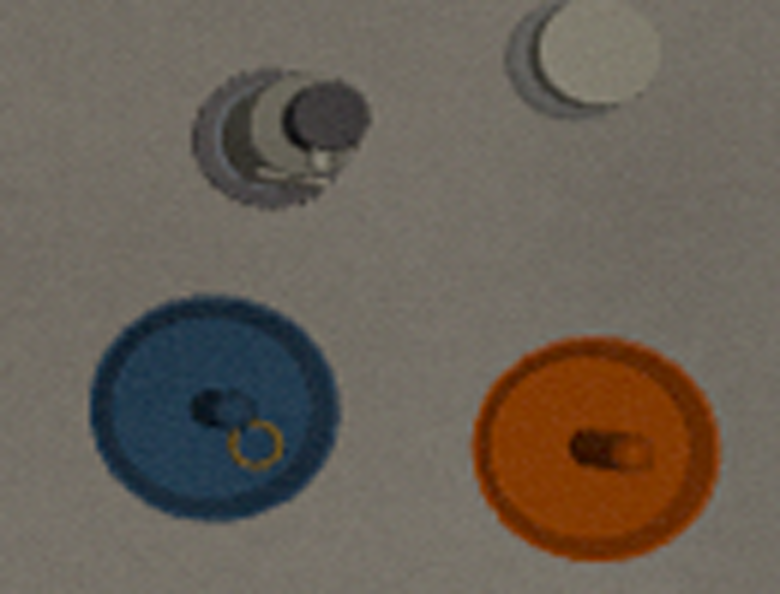

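The crop confirms it: blue dish with post and ring at the lower left, bottle behind it, and the orange look-alike to the right. Next I work out the displacement to a point above the cap.

```bash
cat >> h.py <<'E'
def st(): 
    o=ctrl.get_obs(); w,x,y,z=o['eef_rot']; return o,np.array(o['eef_pos']),Ro.from_quat([x,y,z,w]).as_matrix()
def to(t):
    o,p,R=st(); print('t',o['time_s'],'pos',p.round(4),'open',round(o['opening'],3),'F',np.round(o['wrist_force'],2),'tool delta cm',(R.T@(np.array(t)-p)*100).round(2)); print('toolx',R[:,0].round(3),'y',R[:,1].round(3),'q',np.round(o['q'],2))
E
python3 -c "
from h import *
to([.622,-.230,.231])"
```

```text
t 0.4 pos [0.219  0.5316 0.2312] open 0.997 F [ 0.69  0.09 -0.27] tool delta cm [ 3.000e-02 -5.507e+01  6.627e+01]
toolx [-0. -0. -1.] y [ 0.381  0.925 -0.   ] q [ 0.97  0.18  1.61 -0.    1.35 -0.21]
```

```bash
python3 -m creep '0 0 -3.9 4.7 0 0 0;0 0 -3.9 4.7 0 0 0;0 0 -3.9 4.7 0 0 0;0 0 -3.9 4.7 0 0 0;0 0 -3.9 4.7 0 0 0;0 0 -3.9 4.7 0 0 0;0 0 -3.9 4.7 0 0 0;0 0 -3.9 4.7 0 0 0;0 0 -3.9 4.7 0 0 0;0 0 -3.9 4.7 0 0 0'; python3 -c "
from h import *
to([.622,-.230,.231])"
```

```text
time_s: 1.65
eef_pos: [0.5126, -0.0171, 0.2337]
eef_rot: [0.697, 0.136, 0.691, -0.133]
wrist_force: [1.0, 0.8, -1.1]
opening: -0.002
t 1.65 pos [ 0.5126 -0.0171  0.2337] open -0.002 F [ 0.97  0.82 -1.08] tool delta cm [  0.32 -15.68  18.09]
toolx [ 0.009  0.002 -1.   ] y [0.373 0.928 0.006] q [-0.27  0.03  1.76  0.    1.34 -1.46]
```

```bash
python3 -m creep '0 0 -3.9 4.5 0 0 0;0 0 -3.9 4.5 0 0 0;0 0 -3.9 4.5 0 0 0;0 0 -3 3.4 0 0 0;0 0 0 0 0 0 0;0 0 0 0 0 0 0'; python3 - <<'E'
from h import *
to([.622,-.230,.15])
o,p,R=st(); im,d=ctrl.camera('wrist'); cv2.imwrite('pics/w1.png',im)
T=np.array(ctrl.calibration('wrist')['tool_from_camera']);K=np.array(ctrl.calibration('wrist')['mtx'])
v,u=np.mgrid[0:384,0:512]
P=np.stack([(u-K[0,2])/K[0,0]*d,(v-K[1,2])/K[1,1]*d,d],-1)@T[:3,:3].T+T[:3,3]
W=P@R.T+p
near=np.hypot(W[...,0]-.622,W[...,1]+.23)<.03
s=(d>0)&near&(abs(W[...,2]-.131)<.006)
print(s.sum(), W[s].mean(0) if s.any() else '', cv2.minEnclosingCircle(W[s][:,:2].astype(np.float32)) if s.any() else '')
E
```

```text
time_s: 2.4
eef_pos: [0.6175, -0.2281, 0.2333]
eef_rot: [0.697, 0.138, 0.691, -0.135]
wrist_force: [0.9, -0.7, 0.2]
opening: -0.002
t 2.4 pos [ 0.6175 -0.2281  0.2333] open -0.002 F [ 0.87 -0.72  0.15] tool delta cm [ 8.33 -0.05  0.42]
toolx [ 0.01   0.003 -1.   ] y [0.379 0.926 0.006] q [-0.54  0.36  1.39  0.01  1.39 -1.72]
1046 [ 0.62027462 -0.22809522  0.13093927] ((0.6185007691383362, -0.22770926356315613), 0.019005630165338516)
```

View pics/w1.png

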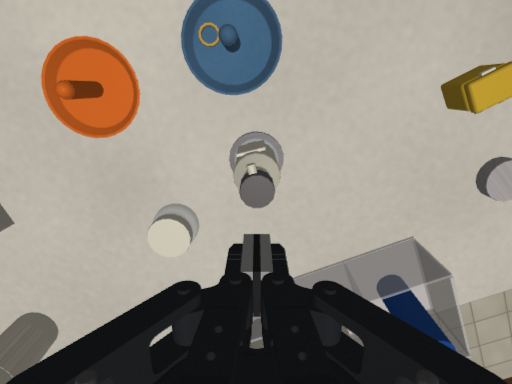

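The cap top is at (257,188), with the blue dish at (232,40). It measures (0.620, -0.228), right under the tool. I'm descending.

```bash
python3 -m creep '0 3 0.1 0.2 0 0 0;0 3 0 0 0 0 0;0 2 0 0 0 0 0;0 0.5 0 0 0 0 0;0 0 0 0 0 0 0;0 0 0 0 0 0 0'; python3 -c "
from h import *
to([.620,-.228,.131])"
```

```text
time_s: 3.2
eef_pos: [0.6217, -0.2225, 0.1508]
eef_rot: [0.699, 0.135, 0.689, -0.133]
wrist_force: [0.2, 0.8, 0.5]
opening: -0.003
t 3.2 pos [ 0.6217 -0.2225  0.1508] open -0.003 F [0.19 0.82 0.48] tool delta cm [ 1.98 -0.59  0.02]
toolx [ 0.015  0.    -1.   ] y [0.372 0.928 0.006] q [-0.53  0.43  1.46  0.01  1.24 -1.72]
```

```bash
python3 -m creep '0 0.8 -0.5 0 0 0 0;0 0.5 0 0 0 0 0;0 0 0 0 0 0 0'; python3 -c "
from h import *
to([.620,-.228,.131])"
```

```text
time_s: 3.58
eef_pos: [0.6207, -0.2283, 0.1386]
eef_rot: [0.7, 0.135, 0.688, -0.134]
wrist_force: [0.2, 0.9, 0.8]
opening: -0.004
t 3.575 pos [ 0.6207 -0.2283  0.1386] open -0.004 F [0.22 0.86 0.76] tool delta cm [ 0.76 -0.   -0.09]
toolx [ 0.017 -0.002 -1.   ] y [0.373 0.928 0.005] q [-0.54  0.44  1.46  0.01  1.22 -1.73]
```

```bash
python3 -m creep '0 0.5 0 0 0 0 0;0 0.4 0 0 0 0 0;0 0.4 0 0 0 0 0;0 0.2 0 0 0 0 0'; python3 -c "
from h import *
to([.620,-.228,.125])"
```

```text
time_s: 4.08
eef_pos: [0.6212, -0.2286, 0.125]
eef_rot: [0.701, 0.135, 0.688, -0.134]
wrist_force: [-6.1, 2.5, 16.6]
opening: 0.002
t 4.075 pos [ 0.6212 -0.2286  0.125 ] open 0.002 F [-6.13  2.47 16.58] tool delta cm [-0.    0.01 -0.14]
toolx [ 0.018 -0.002 -1.   ] y [0.373 0.928 0.005] q [-0.53  0.46  1.47  0.01  1.19 -1.73]
```

At z = 0.125 with 16 N, the cap is on its hard stop. I'll hold briefly, then retreat.

```bash
python3 -m creep '0 0 0 0 0 0 0;0 0 0 0 0 0 0;0 -0.6 0 0 0 0 0;0 -1.5 0 0 0 0 0;0 -3 0 0 0 0 0;0 -4 0 0 0 0 0;0 0 0 0 0 0 0;0 0 0 0 0 0 0'; python3 - <<'E'
from h import *
to([.491,-.204,.2])
o,p,R=st(); im,d=ctrl.camera('wrist'); cv2.imwrite('pics/w2.png',im)
im2,d2=ctrl.camera('top')
T=np.array(ctrl.calibration('wrist')['tool_from_camera']);K=np.array(ctrl.calibration('wrist')['mtx'])
v,u=np.mgrid[0:384,0:512]
W=(np.stack([(u-K[0,2])/K[0,0]*d,(v-K[1,2])/K[1,1]*d,d],-1)@T[:3,:3].T+T[:3,3])@R.T+p
s=(d>0)&(np.hypot(W[...,0]-.622,W[...,1]+.23)<.02)&(W[...,2]>.11)&(W[...,2]<.145)
print('cap z',np.median(W[s][:,2]),s.sum())
s=(d>0)&(np.hypot(W[...,0]-.491,W[...,1]+.204)<.03)&(W[...,2]>.03)&(W[...,2]<.08)
print('post wrist',W[s].mean(0),W[s].min(0),W[s].max(0),s.sum())
W=cloud('top',d2);s=(d2>0)&(np.hypot(W[...,0]-.491,W[...,1]+.204)<.03)&(W[...,2]>.03)&(W[...,2]<.08)
print('post top',W[s].mean(0),W[s].min(0),W[s].max(0),s.sum())
E
```

```text
time_s: 5.08
eef_pos: [0.6199, -0.2282, 0.2219]
eef_rot: [0.701, 0.134, 0.687, -0.134]
wrist_force: [-0.5, -0.4, -0.9]
opening: -0.008
t 5.075 pos [ 0.6199 -0.2282  0.2219] open -0.008 F [-0.48 -0.4  -0.87] tool delta cm [  1.94  -2.56 -12.9 ]
toolx [ 0.019 -0.003 -1.   ] y [0.372 0.928 0.004] q [-0.54  0.36  1.4   0.01  1.36 -1.73]
cap z 0.13127745961759607 1213
post wrist [ 0.49352738 -0.20348115  0.06514855] [ 0.48265841 -0.21257435  0.03014702] [ 0.50064662 -0.19486504  0.07386942] 465<stdin>:13: RuntimeWarning: Mean of empty slice.
  ret = um.true_divide(
Traceback (most recent call last):
ValueError: zero-size array to reduction operation minimum which has no identity
```

View pics/w2.png

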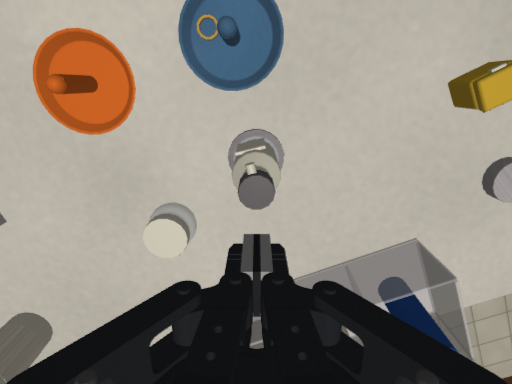

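The cap is back up (z 0.131) at (257,188), and the dish has not moved, with its post at (0.492, -0.204). I'm opening the gripper and moving above the post while levelling the tool.

```bash
python3 -m creep '0.6 0 -0.9 -4.4 0 0.019 -0.004;0.6 0 -0.9 -4.4 0 0 0;0.6 0 -0.8 -4.1 0 0 0;0.6 0 0 0 0 0 0;0.6 0 0 0 0 0 0'; python3 - <<'E'
from h import *
to([.4915,-.204,.12])
o,p,R=st(); im,d=ctrl.camera('wrist'); cv2.imwrite('pics/w3.png',im)
T=np.array(ctrl.calibration('wrist')['tool_from_camera']);K=np.array(ctrl.calibration('wrist')['mtx'])
v,u=np.mgrid[0:384,0:512]
W=(np.stack([(u-K[0,2])/K[0,0]*d,(v-K[1,2])/K[1,1]*d,d],-1)@T[:3,:3].T+T[:3,3])@R.T+p
s=(d>0)&(np.hypot(W[...,0]-.491,W[...,1]+.204)<.03)&(W[...,2]>.03)&(W[...,2]<.08)
print('post wrist',W[s].mean(0),W[s].min(0),W[s].max(0),s.sum())
E
```

```text
time_s: 5.8
eef_pos: [0.4852, -0.2023, 0.2151]
eef_rot: [0.691, 0.135, 0.697, -0.133]
wrist_force: [0.9, -0.6, 0.5]
opening: 0.6
t 5.8 pos [ 0.4852 -0.2023  0.2151] open 0.6 F [ 0.9  -0.58  0.48] tool delta cm [9.5  0.06 0.74]
toolx [-0.008  0.006 -1.   ] y [0.372 0.928 0.002] q [-0.62  0.09  1.74 -0.    1.32 -1.81]
post wrist [ 0.48837646 -0.20256623  0.06222828] [ 0.48222552 -0.2124488   0.03025235] [ 0.50021851 -0.19477833  0.07534794] 365
```

View pics/w3.png

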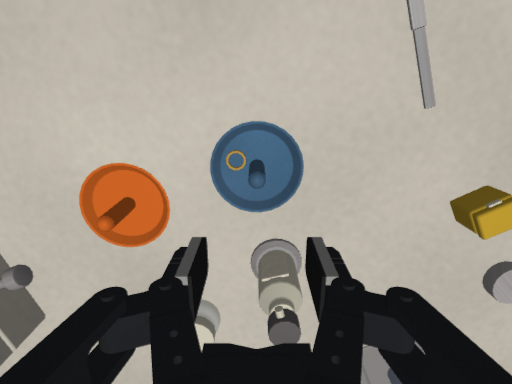

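The dish is at (257,166) with its post tip at (257,180), centred between the fingers. I'm lowering to just above the post and rechecking.

```bash
python3 -m creep '0.6 3 0 0.7 0 0 0;0.6 3 0 0 0 0 0;0.6 2.5 0 0 0 0 0;0.6 0 0 0 0 0 0;0.6 0 0 0 0 0 0'; python3 - <<'E'
from h import *
to([.4915,-.204,.029])
E
```

```text
time_s: 6.48
eef_pos: [0.4965, -0.2064, 0.1283]
eef_rot: [0.692, 0.134, 0.697, -0.132]
wrist_force: [-0.1, -0.1, -0.6]
opening: 0.594
t 6.475 pos [ 0.4965 -0.2064  0.1283] open 0.594 F [-0.08 -0.14 -0.64] tool delta cm [ 9.93  0.02 -0.49]
toolx [-0.006  0.004 -1.   ] y [0.371 0.929 0.002] q [-0.61  0.22  1.78  0.    1.14 -1.81]
```

```bash
python3 -m creep '0.6 1.5 0 -0.4 0 0 0;0.6 1.5 0 0 0 0 0;0.6 1 0 0 0 0 0;0.6 0 0 0 0 0 0'; python3 - <<'E'
from h import *
to([.4915,-.204,.029])
E
```

```text
time_s: 6.98
eef_pos: [0.4935, -0.2053, 0.0874]
eef_rot: [0.693, 0.134, 0.696, -0.133]
wrist_force: [-0.9, 0.5, 0.8]
opening: 0.601
t 6.975 pos [ 0.4935 -0.2053  0.0874] open 0.601 F [-0.91  0.52  0.83] tool delta cm [ 5.84  0.04 -0.21]
toolx [-0.003  0.003 -1.   ] y [0.37  0.929 0.001] q [-0.62  0.27  1.82  0.    1.06 -1.81]
```

```bash
python3 -m creep '0.6 1.5 0 -0.2 0 0 0;0.6 1.5 0 0 0 0 0;0.6 1.5 0 0 0 0 0;0.6 1 0 0 0 0 0;0.6 0 0 0 0 0 0'; python3 - <<'E'
from h import *
to([.4915,-.204,.029])
o,p,R=st(); im,d=ctrl.camera('wrist'); cv2.imwrite('pics/w4.png',im)
E
```

```text
time_s: 7.6
eef_pos: [0.4911, -0.2043, 0.0282]
eef_rot: [0.693, 0.134, 0.696, -0.133]
wrist_force: [0.3, 0.9, -0.3]
opening: 0.6
t 7.6 pos [ 0.4911 -0.2043  0.0282] open 0.6 F [ 0.26  0.91 -0.31] tool delta cm [-0.08  0.04  0.02]
toolx [-0.004  0.003 -1.   ] y [0.371 0.929 0.001] q [-0.62  0.37  1.84  0.    0.94 -1.81]
```

View pics/w4.png

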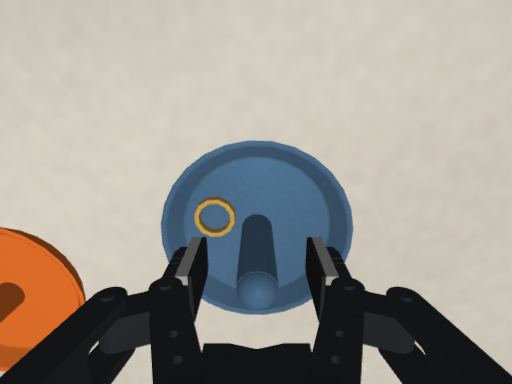

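The post, tip at (257,288), is centred between the pads, and the ring at (215,217) is clear of the fingers. Closing now.

```bash
python3 -m creep '0.4 0 0 0 0 0 0;0.3 0 0 0 0 0 0;0.2 0 0 0 0 0 0;0 0 0 0 0 0 0;0 0 0 0 0 0 0;0 0 0 0 0 0 0;0 0 0 0 0 0 0'; python3 -c "
from h import *
to([.4915,-.204,.179])"
```

```text
time_s: 8.52
eef_pos: [0.4924, -0.2051, 0.03]
eef_rot: [0.694, 0.134, 0.695, -0.133]
wrist_force: [-0.3, -0.1, -1.2]
opening: 0.196
t 8.525 pos [ 0.4924 -0.2051  0.03  ] open 0.196 F [-0.27 -0.06 -1.15] tool delta cm [-14.9    0.07  -0.14]
toolx [-0.001  0.001 -1.   ] y [0.37  0.929 0.001] q [-0.62  0.37  1.84  0.    0.94 -1.81]
```

The fingers stopped at 0.196 (about 17 mm), which matches the post. Lifting gently.

```bash
python3 -m creep '0 -0.4 0 0 0 0 0;0 -0.8 0 0 0 0 0;0 -1.2 0 0 0 0 0;0 -1.2 0 0 0 0 0;0 -1.2 0 0 0 0 0;0 -1.2 0 0 0 0 0;0 -1.2 0 0 0 0 0;0 -1.2 0 0 0 0 0'; python3 -c "
from h import *
to([.4915,-.204,.179])"
```

```text
time_s: 9.52
eef_pos: [0.4922, -0.205, 0.12]
eef_rot: [0.694, 0.134, 0.695, -0.133]
wrist_force: [-0.5, -0.6, -1.7]
opening: 0.189
t 9.525 pos [ 0.4922 -0.205   0.12  ] open 0.189 F [-0.52 -0.57 -1.66] tool delta cm [-5.9   0.07 -0.11]
toolx [-0.001  0.001 -1.   ] y [0.37  0.929 0.001] q [-0.62  0.22  1.8   0.    1.12 -1.81]
```

```bash
python3 -m creep '0 -1.2 0 0 0 0 0;0 -1.2 0 0 0 0 0;0 -1.2 0 0 0 0 0;0 -1.2 0 0 0 0 0;0 -0.6 0 0 0 0 0;0 -0.3 0 0 0 0 0;0 0 0 0 0 0 0;0 0 0 0 0 0 0'; python3 -m creep '0 0 0 0 0 0 0;0 0 0 0 0 0 0;0 0 0 0 0 0 0;0 0 0 0 0 0 0;0 0 0 0 0 0 0;0 0 0 0 0 0 0;0 0 0 0 0 0 0;0 0 0 0 0 0 0;0 0 0 0 0 0 0;0 0 0 0 0 0 0'; python3 - <<'E'
from h import *
to([.4915,-.204,.179])
o,p,R=st(); im,d=ctrl.camera('wrist'); cv2.imwrite('pics/w5.png',im)
T=np.array(ctrl.calibration('wrist')['tool_from_camera']);K=np.array(ctrl.calibration('wrist')['mtx'])
v,u=np.mgrid[0:384,0:512]
W=(np.stack([(u-K[0,2])/K[0,0]*d,(v-K[1,2])/K[1,1]*d,d],-1)@T[:3,:3].T+T[:3,3])@R.T+p
hsv=cv2.cvtColor(im,cv2.COLOR_BGR2HSV)
s=(d>0)&(hsv[...,0]>95)&(hsv[...,0]<125)&(hsv[...,1]>100)&(np.hypot(W[...,0]-p[0],W[...,1]-p[1])<.042)&(W[...,2]<p[2])&(W[...,2]>.1)
A=W[s];f=np.linalg.lstsq(np.c_[A[:,:2]-p[:2],np.ones(len(A))],A[:,2],rcond=None)[0];print('floor plane slopes,z',f,len(A))
g=(hsv[...,0]>12)&(hsv[...,0]<30)&(hsv[...,1]>100)&(d>0)&(np.hypot(W[...,0]-p[0],W[...,1]-p[1])<.06);print('ring',W[g].mean(0),np.hypot(*(W[g].mean(0)-p)[:2]),g.sum())
a,e=ctrl.camera('scene');cv2.imwrite('pics/s5.png',a[90:330,60:380].repeat(2,0).repeat(2,1))
b,e=ctrl.camera('top'); cv2.imwrite('pics/t5.png',b)
E
```

```text
time_s: 10.52
eef_pos: [0.4923, -0.205, 0.1814]
eef_rot: [0.694, 0.134, 0.695, -0.133]
wrist_force: [0.1, 0.6, -1.6]
opening: 0.194
time_s: 11.78
eef_pos: [0.4918, -0.2048, 0.1805]
eef_rot: [0.694, 0.134, 0.695, -0.133]
wrist_force: [0.6, -0.1, -1.8]
opening: 0.196
t 11.775 pos [ 0.4918 -0.2048  0.1805] open 0.196 F [ 0.61 -0.13 -1.76] tool delta cm [ 0.15  0.06 -0.06]
toolx [-0.002  0.002 -1.   ] y [0.37  0.929 0.001] q [-0.62  0.14  1.76  0.    1.24 -1.81]
floor plane slopes,z [ 0.01180266 -0.00801891  0.15687661] 8769
ring [ 0.47300639 -0.22321117  0.1611173 ] 0.02633532606792719 655
```

View pics/w5.png

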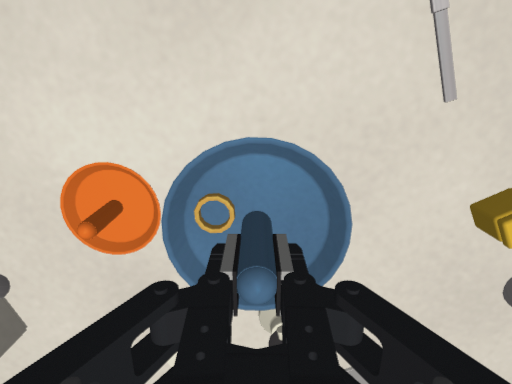

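View pics/s5.png

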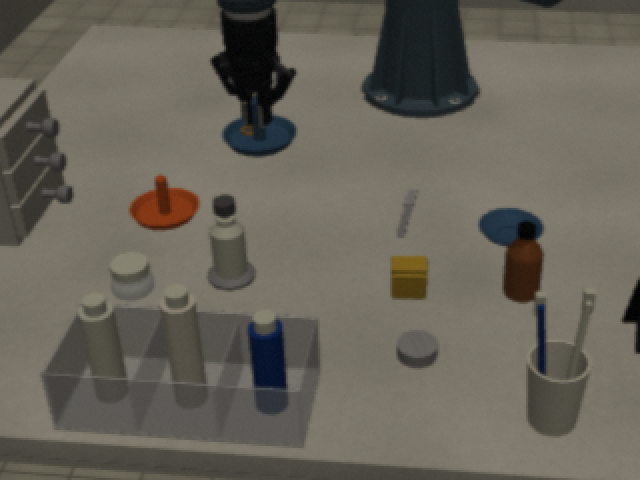

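The dish hangs level (slope about 0.014 rad), with its floor at z 0.157 and so its underside near 0.152. The ring lies in it at (215,214), 26 mm from the post, and everything else is in place. Handing in.

```bash
python3 -m creep '0 0 0 0 0 0 0;0 0 0 0 0 0 0'; python3 -c "
from h import *
print(ctrl.hand_in())"
```

```text
time_s: 12.18
eef_pos: [0.4918, -0.2048, 0.1804]
eef_rot: [0.694, 0.134, 0.695, -0.133]
wrist_force: [1.8, 0.1, -2.1]
opening: 0.2
the job is handed in; nothing more can be done
None
```

I pressed the nozzle cap to its hard stop with shut fingers (about 16 N at z 0.125) and let it go; the wrist camera then measured it back up at 131 mm. I then took the blue dish by its post, lifted it and handed in at 12.2 s while holding it; no verdict was reported.

- **Dish:** in the last checks its underside was about 152 mm above the shelf, within about 0.014 rad of level. It was still held after more than a second without motion, with the gripper opening at 0.20.
- **Ring:** it lay on the dish floor, 26 mm from the post axis.
- **Other things:** in the scene and wrist pictures nothing else looked moved, and the dish touched nothing. I judged this by eye rather than measuring it.

No check failed, but the tool drifted up to about 5 mm sideways on its descents, and I corrected that before pressing and gripping. One top-camera measurement of the post after the press found no points, so I relied on the wrist camera there.

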